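# Snap the lid of the caper tub shut all round

## Robot

A 6-joint arm with a two-finger parallel gripper is mounted at the origin on the work surface. World frame = base frame: x ahead of the robot, y to its left, z up, the work surface at z = 0. Lengths are in mm, angles in rad, forces in N, time in s.
With the tool pointing down it reaches from about 325 to 850 mm from the base axis. Payload 15.5 kg.
Tool frame: the origin (TCP) lies on the centre line of the jaws, within the pads' length; the fingertips stand 17 mm ahead of it and the grasp point (between the pads) lies 2 mm behind it; z points along the fingers, y is the line along which they close (so a half turn about z gives the same grasp; the last joint's range is limited). The gripper opens to 91 mm and grips with 3 to 60 N. Pads are 32 mm wide; open, the fingers measure 118 mm over their backs; the gripper's body (76 mm by 178 mm) begins 60 mm behind the grasp point.
Start: joints at [1.153, 0.494, 1.345, -0, 1.302, -0.096], TCP at [198.26, 592.722, 230.915] pointing down, gripper open.
Joint ranges: [-2.91, 2.91], [-0.82, 2.16], [0.22, 2.67], [-1.22, 4.37], [0.12, 2.79], [-3.08, 3.08]. Speed limits (rad/s): [1.89, 1.89, 2.57, 3.01, 3.01, 3.01].

## Interface

Orientations are given as a unit quaternion [w, x, y, z].
In Python, from plant import arm, solver, telemetry, cams, order gives the robot as it stands. The module is installed in compiled form; this text tells all that it offers. Calls block until the motion is done:
- arm.move_to(position, orientation): joint-space move of the TCP to a pose.
- arm.move_straight(position, feed=150, frame=None): straight line of the TCP; frame=None keeps the orientation; feed is the mean speed in mm/s.
- arm.goto_joints(angles): joint-space move.
- arm.command_gripper(opening): opening from 0.0 (shut) to 1.0 (fully open); the grip force is fixed at half the most; returns when the fingers have stopped.
- arm.hold(seconds).
- solver.solve_ik(position, orientation): joint angles nearest the present ones, or None.
- telemetry.sense(): the state.
- cams.capture(name): name is "scene" or "top" or "wrist"; returns a dict with "img" (480x640x3 uint8, blue, green, red), "z_map" (480x640 float32, mm along the optical axis (not along the pixel's ray), 0 where there is no reading), "fovy" (degrees; the focal length in pixels is half the picture's height over the tangent of half this angle, whatever the lens; pixels are square), "cx", "cy" (the principal point, pixels), "extrinsics" (4x4, takes a point from world to camera coordinates). Camera axes: x right, y up, looking along -z (the intrinsics and any distortion apply to the point x, -y, -z); pixel columns grow to the right and rows downward; lengths in mm; the calibration is good to about 2 mm. The wrist camera is an equidistant fisheye: a pixel r from the principal point sees the ray r / f radians off the axis. A picture is of the moment at which its call begins.
A pose or a line that the arm cannot do raises arm.MotionError and nothing moves.
- order.finish_job(): hands the job in; it is judged then, once.
The state is a dict: "time_s": time; "qpos": joint angles; "joint_velocities": joint speeds; "joint_torque": joint torques, N m; "ee_pos": TCP position; "ee_rot": TCP orientation; "wrist_force": force on the tool from outside, world axes, zero at the start; "torque": the same for the moment, N m; "finger_gap": opening from 0.0 (shut) to 1.0 (fully open); "finger_force": force on a finger pad.
Only numpy, scipy, OpenCV 4.12 (cv2) and the standard library are available. Lean on these libraries where they do the work, as an engineer would, in place of code of your own. Each camera call takes 0.05 s, during which the arm holds its last target. There are 200 camera calls.

## Task

The lid of the green tub is only laid on: the four sections of its rim still stand up. Press down each section in turn with the fingertips until all four have clicked shut, then move clear. Do not grip, lift, tip or push the tub out of its place, and leave the blue tub and the jars where they stand.

Things in the scene. Friction and masses are not known exactly. Their poses are not given: they have to be found in the camera images.
- tub: GREEN loose full tub, 0.9 kg, walls 166 (x) x 126 (y) mm, white lid 180 x 140 laid on. Origin: centre of underside, z up, x along the long side. Lid: sunk fixed panel 120 x 80 mm (top 86 mm up), 4 fixed corners 29 mm square (top 90 mm), 4 rim sections 30 mm wide hinged at their inner edge. All start up, outer edge 8 mm high, orange band showing below; shut, they are level, top 91 mm up.
- shut_tub: A BLUE tub of the same shape and size with its white lid already shut all round (rim top level at 91 mm). Loose, 0.9 kg; origin at the centre of its underside. Leave it alone.
- rim_px (a joint): Hinge of the short rim section on the tub's +x side (78 x 30 x 6 mm), hinge line at [+0.060, 0, 0.088] m in the tub's frame. 0 = standing up, 0.28 rad = shut, level. Bistable: resists about 6 to 8 N at the press point at first, then less; beyond 0.15 rad it snaps to 0.28 by itself and stays; let go earlier, it springs back to 0.
- press_px (a point): Press point on the tub's +x rim section (centre of its grey thumb mark): top face, mid length, 20 mm out from the hinge line, 10 mm in from the outer edge. Moves with the section: 96 mm above the table when up, 91 mm when shut. Push straight down.
- rim_py (a joint): Hinge of the long rim section on the tub's +y side (118 x 30 x 6 mm), hinge line at [0, +0.040, 0.088] m in the tub's frame. 0 = standing up, 0.28 rad = shut, level. Bistable: resists about 6 to 8 N at the press point at first, then less; beyond 0.15 rad it snaps to 0.28 by itself and stays; let go earlier, it springs back to 0.
- press_py (a point): Press point on the tub's +y rim section (centre of its grey thumb mark): top face, mid length, 20 mm out from the hinge line, 10 mm in from the outer edge. Moves with the section: 96 mm above the table when up, 91 mm when shut. Push straight down.
- rim_mx (a joint): Hinge of the short rim section on the tub's -x side (78 x 30 x 6 mm), hinge line at [-0.060, 0, 0.088] m in the tub's frame. 0 = standing up, 0.28 rad = shut, level. Bistable: resists about 6 to 8 N at the press point at first, then less; beyond 0.15 rad it snaps to 0.28 by itself and stays; let go earlier, it springs back to 0.
- press_mx (a point): Press point on the tub's -x rim section (centre of its grey thumb mark): top face, mid length, 20 mm out from the hinge line, 10 mm in from the outer edge. Moves with the section: 96 mm above the table when up, 91 mm when shut. Push straight down.
- rim_my (a joint): Hinge of the long rim section on the tub's -y side (118 x 30 x 6 mm), hinge line at [0, -0.040, 0.088] m in the tub's frame. 0 = standing up, 0.28 rad = shut, level. Bistable: resists about 6 to 8 N at the press point at first, then less; beyond 0.15 rad it snaps to 0.28 by itself and stays; let go earlier, it springs back to 0.
- press_my (a point): Press point on the tub's -y rim section (centre of its grey thumb mark): top face, mid length, 20 mm out from the hinge line, 10 mm in from the outer edge. Moves with the section: 96 mm above the table when up, 91 mm when shut. Push straight down.
- jar0: Loose glass jar of capers with a white screw cap, 66 mm wide, 95 mm high, 0.28 kg, upright; origin at the centre of its underside. A bystander: leave it standing where it is.
- jar1: Loose glass jar of capers with a white screw cap, 66 mm wide, 95 mm high, 0.28 kg, upright; origin at the centre of its underside. A bystander: leave it standing where it is.
- jar2: Loose glass jar of capers with a white screw cap, 66 mm wide, 95 mm high, 0.28 kg, upright; origin at the centre of its underside. A bystander: leave it standing where it is.
- jar3: Loose glass jar of capers with a white screw cap, 66 mm wide, 95 mm high, 0.28 kg, upright; origin at the centre of its underside. A bystander: leave it standing where it is.
Mind the look-alikes: they are no part of the job. Leave any turquoise or yellow look-alike of the tub alone.

How it is judged:
By the outcome, as a careful person would: the job done as asked, in the order asked, and still so for the second after the job is handed in, with the robot touching nothing.
It also fails if it takes over 54 s, if anything falls off the work surface, if the arm or the gripper's body presses on something with over 40 N, if the wrist force passes 120 N, or if a joint passes its speed limit or range.

## Working session

There is one attempt and no reset: what is moved stays moved. The work goes in short steps, each a Python script; the robot and the scene stay as the last script left them, time stands still between calls to the robot, and variables do not carry over. Pictures are saved under pics/ and viewed, at most 10 in all, crops included, and the job is handed in when it is done.

```bash
mkdir -p pics; python3 - <<'E'
from plant import arm,solver,telemetry,cams,order
import cv2,numpy as np
for n in("top","scene"):
    c=cams.capture(n);cv2.imwrite(f"pics/{n}0.png",c["img"]);np.savez(f"{n}0.npz",**c)
    print(n,c["fovy"],c["cx"],c["cy"],np.round(c["extrinsics"],3).tolist())
s=telemetry.sense();print(s["time_s"],s["ee_rot"],s["wrist_force"])
E
```

```text
top 46.78094686181845 314.69494350621 240.0638809360579 [[-0.006, -1.0, -0.005, 39.571], [0.991, -0.007, 0.137, -525.315], [-0.137, -0.004, 0.991, -1696.333], [0.0, 0.0, 0.0, 1.0]]
scene 56.67954908906888 314.86491376203793 237.81090153837272 [[-0.479, 0.878, 0.017, 213.522], [-0.603, -0.343, 0.72, 260.247], [0.638, 0.334, 0.693, -1506.052], [0.0, 0.0, 0.0, 1.0]]
0.1 [-1.28366347e-04  1.60700238e-01  9.87003102e-01 -5.41109211e-04] [-0.29670711  0.36293892 -0.05474354]
```

View pics/top0.png

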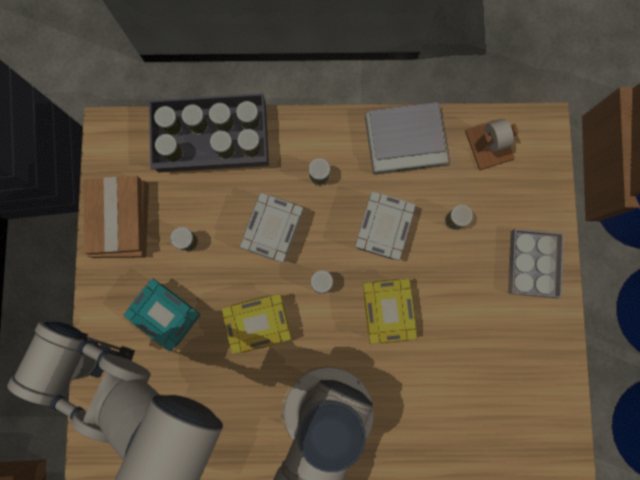

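View pics/scene0.png

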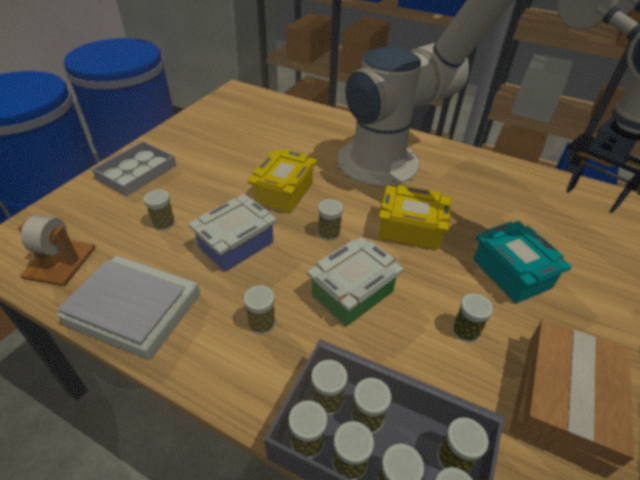

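Candidates: white-lid tubs at top (272,227) [scene (355,280), green body] and top (386,226) [scene (235,230), blue body]; yellow ones at top (257,323) and (390,310); turquoise at (162,313). The target is top (272,227), which lies next to the crate in both views. Next I'll measure its pose and check the choice in a crop.

```bash
cat > h.py <<'E'
import numpy as np,cv2
def unproj(c,u,v,z=None,plane=None):
    """pinhole pixel -> world (mm), by depth or by intersecting a world z plane"""
    f=240/np.tan(np.radians(float(c["fovy"]))/2);E=c["extrinsics"];R,t=E[:3,:3],E[:3,3]
    u=np.asarray(u,float);v=np.asarray(v,float)
    d=np.stack([(u-c["cx"])/f,-(v-c["cy"])/f,-np.ones_like(u)],-1)
    o=-R.T@t; w=d@R
    k=z if plane is None else (plane-o[2])/w[...,2]
    return o+w*np.asarray(k)[...,None]
E
python3 - <<'E'
from h import *
c=dict(np.load("top0.npz"))
V,U=np.mgrid[0:480,0:640]
P=unproj(c,U,V,c["z_map"])
for (u,v) in((272,227),(386,226)):
    m=(abs(U-u)<45)&(abs(V-v)<45)&(P[...,2]>75)&(P[...,2]<115)
    n,l,st,_=cv2.connectedComponentsWithStats(m.astype(np.uint8)); k=l[v,u]
    pts=P[l==k]; r=cv2.minAreaRect(pts[:,:2].astype(np.float32)); print(r,np.percentile(pts[:,2],[5,50,95]),len(pts))
for (u,v) in((319,167),(461,214),(322,280),(182,237)): print(unproj(c,u,v,plane=95).round())
for (u,v) in((162,313),(257,323),(390,310)): print(unproj(c,u,v,plane=88).round())
s=cv2.imread("pics/scene0.png")[220:340,180:420]
t=cv2.imread("pics/top0.png")[185:275,230:430]
a=cv2.resize(s,(720,360),interpolation=2);b=cv2.resize(t,(533,240),interpolation=2)
o=np.zeros((600,720,3),np.uint8);o[:360]=a;o[360:,:533]=b;cv2.imwrite("pics/crop1.png",o)
E
```

```text
((558.5390625, 168.55169677734375), (145.3060302734375, 184.8021697998047), 70.14612579345703) [ 82.30236162  91.60532632 101.39268055] 2774
((561.8853149414062, -177.74066162109375), (140.7414093017578, 182.63568115234375), 72.3912124633789) [82.39124004 90.19261127 97.67361509] 2712
[744.  21.  95.]
[ 594. -408.   95.]
[397.  15.  95.]
[530. 437.  95.]
[302. 492.  88.]
[271. 209.  88.]
[ 307. -187.   88.]
```

View pics/crop1.png

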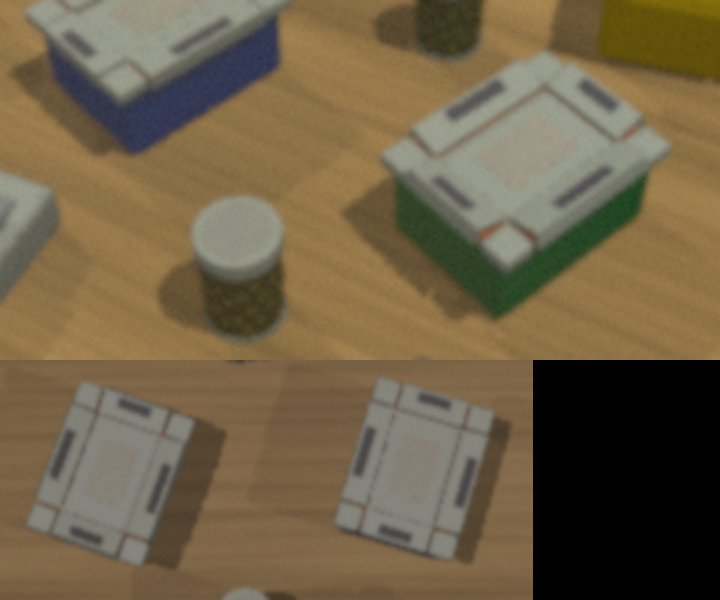

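The crop confirms it: the green-bodied tub is the right-hand one in the scene view and the left one from above, with orange showing below the rims. The blue one has no raised rims. Now I'll close the gripper, go above the tub and take a close look.

```bash
cat >> h.py <<'E'
from scipy.spatial.transform import Rotation as Ro
def down(th):
    x=np.array([np.cos(th),np.sin(th),0]);z=np.array([0,0,-1.]);
    return Ro.from_matrix(np.stack([x,np.cross(z,x),z],1)).as_quat()[[3,0,1,2]]
def fish(c,plane,u,v):
    f=240/np.tan(np.radians(float(c["fovy"]))/2);E=c["extrinsics"];R,t=E[:3,:3],E[:3,3]
    a=np.stack([np.asarray(u,float)-c["cx"],np.asarray(v,float)-c["cy"]],-1)
    r=np.linalg.norm(a,axis=-1)+1e-9;s=np.sin(r/f)/r
    d=np.stack([a[...,0]*s,-a[...,1]*s,-np.cos(r/f)],-1)
    o=-R.T@t;w=d@R
    return o+w*((plane-o[2])/w[...,2])[...,None]
E
python3 - <<'E'
from h import *
from plant import arm,solver,telemetry,cams,order
arm.command_gripper(0.0)
arm.move_to([558.5,168.5,240],down(np.radians(160)))
c=cams.capture("wrist");cv2.imwrite("pics/w1.png",c["img"]);np.savez("w1.npz",**c)
s=telemetry.sense();print(s["time_s"],s["ee_pos"],s["wrist_force"],s["finger_gap"],c["fovy"])
E
```

```text
3.525 [558.26388872 169.37176183 239.97548035] [-1.31206239  0.89749523 -0.3077296 ] 0.005321718575436349 65.70646984690485
```

View pics/w1.png

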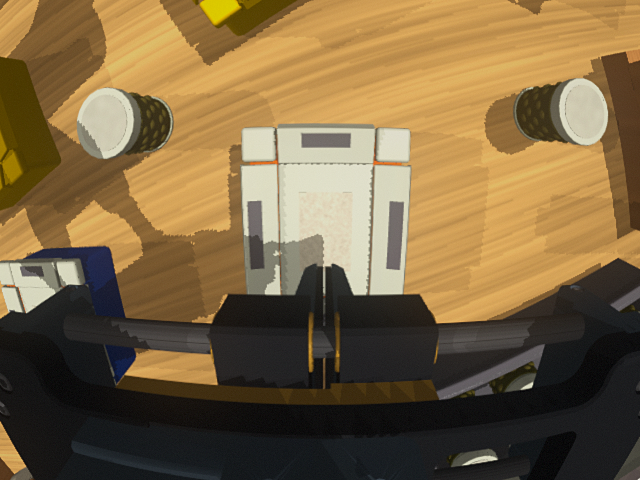

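The wrist view shows the lid with its thumb marks at (326,140) short, (255,235) and (396,235) long; the fourth is hidden behind the fingers. I'll refine the pose from these three.

```bash
python3 - <<'E'
from h import *
c=dict(np.load("w1.npz"))
P=fish(c,96,[326,255,396],[140.5,235,235.5])[:,:2];print(P.round(1))
C0=(P[1]+P[2])/2;d=P[0]-C0;y=P[1]-P[2]
print("centre of long marks",C0,"len",np.linalg.norm(d),np.linalg.norm(y),"ang",np.degrees(np.arctan2(d[1],d[0])),np.degrees(np.arctan2(y[1],y[0])))
E
```

```text
[[488.5 196.1]
 [541.  113.9]
 [581.8 224.9]]
centre of long marks [561.38043686 169.39613003] len 77.6183898322996 118.26940624859775 ang 159.86139835497391 -110.15837620333274
```

```bash
cat > press.py <<'E'
from h import *
from plant import arm,telemetry,cams
C=np.array([561.2,169.2]);th=np.radians(159.9)
ex=np.array([np.cos(th),np.sin(th)]);ey=np.array([-ex[1],ex[0]])
def press(p,zmin=90.5):
    F=lambda:telemetry.sense()["wrist_force"][2]
    arm.move_straight([*p,128],feed=150,frame=down(th))
    arm.hold(0.1);f0=F();log=[]
    arm.move_straight([*p,17+99],feed=60)
    for z in np.arange(97,zmin-.1,-1.):
        arm.move_straight([*p,17+z],feed=15)
        f=F()-f0;log.append((float(z),round(f,1)))
        if z<94 and f>14: break
    print(log,"z",telemetry.sense()["ee_pos"][2].round(1))
    arm.move_straight([*p,128],feed=80)
    print("t",telemetry.sense()["time_s"])
E
python3 - <<'E'
from press import *
press(C+80*ex)
c=cams.capture("wrist");cv2.imwrite("pics/w2.png",c["img"])
E
```

```text
[(97.0, np.float64(4.9)), (96.0, np.float64(2.8)), (95.0, np.float64(0.1)), (94.0, np.float64(-0.1)), (93.0, np.float64(0.0)), (92.0, np.float64(-1.4)), (91.0, np.float64(5.0))] z 108.2
t 7.2167
```

That reads as a snap: the resistance vanished at about 95 mm and contact came back at 91 mm. On to the other three, going round.

```bash
python3 - <<'E'
from press import *
for v in(60*ey,-80*ex,-60*ey): press(C+v)
arm.move_straight([*(C-60*ey),250],feed=200)
arm.move_to([*(C-130*ex),300],down(th))
c=cams.capture("wrist");cv2.imwrite("pics/w3.png",c["img"]);np.savez("w3.npz",**c)
print(telemetry.sense()["time_s"])
E
```

```text
[(97.0, np.float64(4.9)), (96.0, np.float64(2.1)), (95.0, np.float64(0.2)), (94.0, np.float64(-0.4)), (93.0, np.float64(-0.1)), (92.0, np.float64(-0.1)), (91.0, np.float64(2.8))] z 108.2
t 10.7167
[(97.0, np.float64(2.6)), (96.0, np.float64(0.5)), (95.0, np.float64(-0.5)), (94.0, np.float64(-0.8)), (93.0, np.float64(-0.4)), (92.0, np.float64(-0.4)), (91.0, np.float64(3.9))] z 108.2
t 14.1667
[(97.0, np.float64(3.0)), (96.0, np.float64(1.8)), (95.0, np.float64(-0.3)), (94.0, np.float64(-1.4)), (93.0, np.float64(-1.0)), (92.0, np.float64(-1.9)), (91.0, np.float64(3.5))] z 108.2
t 17.6167
19.0833
```

View pics/w3.png

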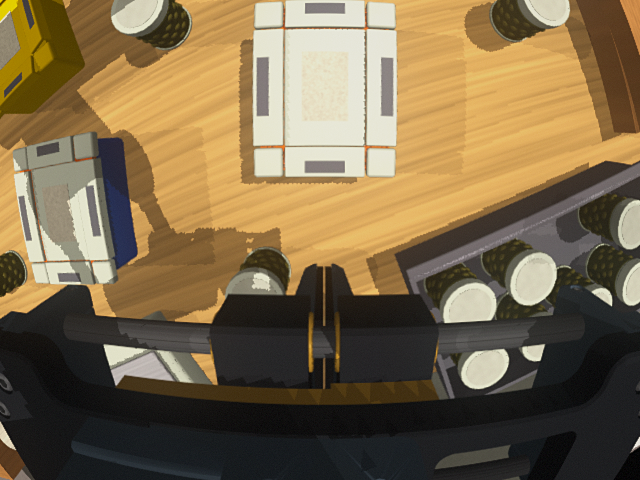

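The lid now looks flat all round, with its marks at (307,6), (262,86), (387,86) and (311,167). I'll check the rim heights by depth and whether the tub and bystanders have shifted.

```bash
python3 - <<'E'
from h import *
from plant import cams
c=dict(np.load("w3.npz"));E=c["extrinsics"];f=240/np.tan(np.radians(float(c["fovy"]))/2)
def w(u,v):
    a=np.array([u-c["cx"],v-c["cy"]]);r=np.hypot(*a);k=np.tan(r/f)/r;z=np.median(c["z_map"][max(v-1,0):v+2,u-1:u+2])
    return E[:3,:3].T@(np.array([a[0]*k,-a[1]*k,-1])*z-E[:3,3])
print("marks",[w(*p).round(1) for p in((307,6),(262,86),(387,86),(311,167))])
print("outer",[w(*p).round(1) for p in((324,1),(256,50),(394,50),(325,174))],"panel",w(325,85).round(1),"corner",w(270,15).round(1))
t=cams.capture("top");d=cv2.absdiff(t["img"],np.load("top0.npz")["img"])
cv2.imwrite("pics/top2.png",np.hstack([t["img"][130:330,120:480],d[130:330,120:480]*3]))
E
```

```text
marks [array([478.7, 181.2,  91.2]), array([540.9, 112.5,  91.6]), array([582.2, 225.4,  91.2]), array([632.5, 129. ,  91.7])]
outer [array([479.3, 198.6,  91. ]), array([503.8, 119.5,  90.9]), array([549.6, 245.1,  90.2]), array([643.7, 139.3,  90.7])] panel [561.4 169.5  86.3] corner [473.8 144.5  90.1]
```

View pics/top2.png

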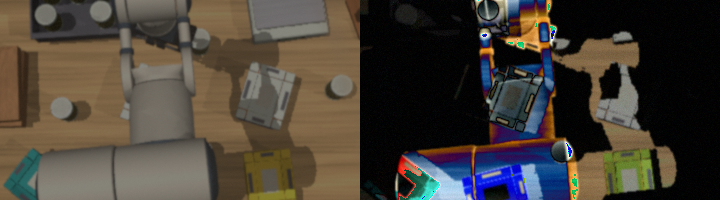

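All four rims read 91 mm and level, the tub's centre is unchanged, and the arm is clear of everything. The top view is partly blocked by the arm, but shows nothing moved. Handing in.

```bash
python3 -c "
from plant import order
print(order.finish_job())"
```

```text
the job is handed in; nothing more can be done
None
```

All four rim sections of the green tub's lid are clicked shut (depth check: level at about 91 mm all round), the tub is still in place, the arm was moved clear, and the job was handed in at about 19 s on the robot's clock.

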